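# Clamp the microscope head in the rack clamp

### The job

Stand the perforated aluminium microscope head upright on the bed of the rack clamp in front of the brass V block and let go of it. Then push the spokes of the star handle round counterclockwise (seen from above), one after another, until the ram has slid the head right home into the V and the handle goes distinctly stiff; snug only, without crushing the head or forcing the handle. Leave it clamped, and leave the other things on the table where they are.

Things in the scene. Friction and masses are not known exactly. Their poses are not given: they have to be found in the camera images.
- head_mid (a point): Centre of the microscope head, half-way up: an upright aluminium can, 50 mm diameter, 60 mm high (plus a low steel cap and two brass studs on top, to 69 mm), with three rows of black holes round it; 0.2 to 0.4 kg, stands on the table. The point lies on its axis, 30 mm above its underside.
- clamp: The rack clamp, fixed to the table, elsewhere each time and turned by up to 0.2 rad. Origin: on the table under the star handle's axis; x points away from the robot, y along the ram's travel to the V block. Grey gearbox under the handle, 50 mm high (x -45 to 85, y -105 to 95 mm). The handle turned counterclockwise drives the ram 18 mm per rad to +y; 2.3 to 4.5 rad are needed, not known beforehand.
- guard (a point): Centre of the top of the clamp's clear, blue-edged guard, 113 mm above the table, 112 x 236 mm, axes as the clamp's. It covers the half of the handle at clamp x above 8 mm, its underside 22 mm above the spokes' axes, with walls at its back and ends: fingers reach the spokes only on the robot's side (clamp x below 8 mm), so no spoke can be followed all the way round.
- bed (a point): Centre of the steel bed's top face, 12 mm above the table, 100 mm wide in x, 225 mm long in y, axes as the clamp's. Over its -y end a steel ram (24 mm square, axis 42 mm above the table) with a black sprung nose plate (34 mm wide, 30 high) comes out along y; at the start its face is 140 to 158 mm along the clamp's y.
- capstan: Star handle on the clamp; origin on the table, on its upright axis (through the clamp's origin). Four round steel spokes, 11 mm thick, lie level, axes 85 mm above the table, along this body's +x, +y, -x and -y, 90 mm long from the axis, each ending in a red ball (22 mm diameter, centre at 95 mm). No spring: it stays where it is left, and holds the ram.
- hub_top (a point): Top centre of the handle's hub (44 mm diameter), 100 mm above the table. How it feels: a steady drag of about 0.3 N m (4.3 N square on a spoke 70 mm from the axis); once the head is home a spring in the nose stiffens it by about 5 N m per rad. Snug is 0.65 to 0.95 N m in all (9 to 13.5 N at 70 mm); below 0.5 N m it is loose, above 1.3 N m (18 N at 70 mm) the head is crushed.
- anvil: Polished brass V block (the head centres itself) fixed on the bed, 225 to 245 mm along the clamp's y. Axes as the clamp's. Origin: on the bed's top face, on the head's axis when this is home in the V. The V opens to -y; its 45 degree arms are 44 mm high, reach to y +5 mm and 41 mm either side. Released with its axis 25 to 40 mm before the origin (y -25 to -40) the head has finger room on its -x and +x sides.
- coil: Copper coil former, 54 mm diameter, 47 mm high, a bystander near the head. Origin: centre of its underside.
- objective: Black microscope objective, 44 mm diameter, 62 mm high, a bystander near the head. Origin: centre of its underside.
- jar: Amber jar behind the clamp, 52 mm diameter, 85 mm high, a bystander. Origin: centre of its underside.
- weight: Brass weight, 40 mm diameter, 30 mm high, to the right of the clamp, a bystander. Origin: centre of its underside.
- tray: Blue plastic parts tray, 110 x 170 x 35 mm, at the back left, a bystander. Origin: centre of its underside.
- collar: Steel collar ring, 52 mm outside, 30 mm inside, 14 mm high, behind the clamp to the left, a bystander. Origin: centre of its underside.
- driver: Screwdriver with a yellow handle, 200 mm long, lying behind the clamp, a bystander. Origin: on the table under its middle.

How it is judged:
By the outcome, as a careful person would: the job done as asked, in the order asked, and still so for the second after the job is handed in, with the robot touching nothing.
It also fails if it takes over 69 s, if anything falls off the work surface, if the arm or the gripper's body presses on something with over 40 N, if the wrist force passes 120 N, or if a joint passes its speed limit or range.

### The arm

A 7-joint arm with a two-finger parallel gripper is mounted at the origin on the work surface. World frame = base frame: x ahead of the robot, y to its left, z up, the work surface at z = 0. Lengths are in m, angles in rad, forces in N, time in s.
With the tool pointing down it reaches from about 0.425 to 0.925 m from the base axis. Payload 6.8 kg.
Tool frame: the origin (TCP) lies at the very end of the fingers, on their centre line; the grasp point (between the pads) lies 19 mm behind it; z points along the fingers, x is the direction in which the jaws open and shut, and the axes are right-handed (so a half turn about z gives the same grasp; the last joint's range is limited). The gripper opens to 88 mm and grips with 3 to 60 N. Pads are 20 mm wide; open, the fingers measure 115 mm over their backs; the gripper's body (75 mm by 178 mm) begins 61 mm behind the grasp point.
Start: joints at [-1.248, 0.477, 0.022, 1.555, -0.011, 1.109, -0.083], TCP at [0.282, 0.613, 0.223] pointing down, gripper open.
Joint ranges: [-2.96, 2.96], [-0.34, 2.1], [-1.41, 1.46], [0.24, 2.44], [-1.37, 4.51], [0.17, 1.92], [-2.96, 2.96]. Speed limits (rad/s): [2.39, 2.39, 3.14, 3.14, 3.14, 3.14, 3.14].

### API

Orientations are given as a 3x3 rotation matrix whose columns are the frame's x, y, z axes.
In Python, from rig import state, vision, robot, nets gives the robot as it stands.
- The arm moves only by the tool drive_tool, never from a script. Its argument "increments" is a list that holds one entry, the list of rows, each a list of 5 numbers: the shift along the tool's x, y, z in mm, then the turn about the tool's z in rad, then the closure in counts, from 0 (fully open) to 255 (shut). In form: [[[tx, ty, tz, twist, grip], ...]]. A call has 1 to 8 rows; each row is the pose to reach, as a shift and turn from the pose measured when the call began, along the tool's axes at that moment; what a row does not reach only later rows make up. A row lasts 1/12 s, in which the tool goes at most 41.7 mm and 7.16 degrees, less where a joint would pass 70% of its speed; a pose out of reach is approached as far as the arm can. A call with a gripper value outside its range is refused whole. The fingers move at their own pace and stop on an object; "squeeze" is the grip in N (left out, the last holds). Time passes only in rows, so rows that repeat a pose let the fingers close. It gives the time, the measured TCP pose, the force and the opening at its end, in the units of the state.
- state(): the state, without advancing time (a new reading comes with each control period).
- vision.grab_frame(name): name is "scene" or "top" or "wrist"; returns a dict with "color" (400x640x3 uint8, red, green, blue), "fx", "fy", "cx", "cy" (pixels), "rvec" (rotation vector, rad) and "tvec" (3), from world to camera coordinates, as OpenCV has them. Camera axes: x right, y down, z forward; pixel columns grow to the right and rows downward; lengths in m; the calibration is good to about 2 mm. The wrist camera is an equidistant fisheye: a pixel r from the principal point sees the ray r / f radians off the axis. A picture is of the moment at which its call begins. There is no depth.
- robot.finish_job(): hands the job in, once; it reports no verdict.
Trained networks look in a picture, given as the dict that the camera call returned (one of the last four; its "shot" number tells which), for a name from the list of things; names that differ only in an ending like _2 or _b are one class to them, and where a whole thing is asked for, a point or a joint stands for the part that bears it (a point fixed in the world has none). Each returns a list of dicts, best first, with "confidence" (0 to 1); they miss things now and then, are a little off and sometimes report something else, mostly with a low value. They report only what shows in the picture. A call takes as long as a camera call.
- nets.search_frame(picture, thing): "location" ([x, y, z] in m, in world coordinates, good to about 4 mm: the middle of the surface that is visible of it).
- nets.place_of(picture, thing): "location" ([x, y, z] in m, in world coordinates, good to about 4 mm: a listed point, or the origin of a listed thing).
The state is a dict: "clock": time; "joints": joint angles; "qvel": joint speeds; "joint_efforts": joint torques, N m; "position": TCP position; "eef_rot": TCP orientation; "contact_force": force on the tool from outside, world axes, zero at the start; "moment": the same for the moment, N m; "grip_width": finger opening in m.
Only numpy, scipy, OpenCV 4.12 (cv2) and the standard library are available. Lean on these libraries where they do the work, as an engineer would, in place of code of your own. Each camera call takes 0.05 s, during which the arm holds its last target. There are 200 camera calls.

## Working session

There is one attempt and no reset: what is moved stays moved. The work goes in short steps, Python scripts to look and compute and a tool call to move; the robot and the scene stay as the last step left them, time stands still between calls to the robot, and variables do not carry over. Pictures are saved under pics/ and viewed, about 8 in all and at most 12, crops included, and the job is handed in when it is done.

Besides the shell and the picture viewer there is one more tool, called after "Request:" in YAML: its name, and indented under it one key for each argument. drive_tool: Moves the arm, as the interface text tells. Its arguments: {"type":"object","properties":{"increments":{"type":"array","items":{"type":"array","items":{"type":"array","items":{"type":"number"}}}},"squeeze":{"type":"number"}},"required":["increments"]}

```bash
mkdir -p pics; cat > h.py <<'E'
import numpy as np, cv2
from rig import state, vision, robot, nets
def save(p,n,crop=None,s=1):
    im=p["color"][:,:,::-1]
    if crop: a,b,c,d=crop; im=im[b:d,a:c]
    cv2.imwrite("pics/"+n,cv2.resize(im,None,fx=s,fy=s))
def st():
    s=state(); print("t",round(s["clock"],2),"pos",np.round(s["position"],4),"F",np.round(s["contact_force"],1),"M",np.round(s["moment"],2),"w",round(s["grip_width"],4)); return s
def proj(p,X):
    return cv2.projectPoints(np.array([X],float),np.array(p["rvec"]),np.array(p["tvec"]),np.array([[p["fx"],0,p["cx"]],[0,p["fy"],p["cy"]],[0,0,1]]),None)[0].ravel()
def ray(p,u,v,z):
    R=cv2.Rodrigues(np.array(p["rvec"],float))[0];t=np.array(p["tvec"],float).ravel()
    d=R.T@np.array([(u-p["cx"])/p["fx"],(v-p["cy"])/p["fy"],1]);c=-R.T@t
    return c+d*(z-c[2])/d[2]
E
python3 - <<'E'
from h import *
s=st();print(np.round(s["eef_rot"],3))
for c in("scene","top"):
    p=vision.grab_frame(c);save(p,c+"1.png")
    for n in["head_mid","clamp","guard","bed","capstan","hub_top","anvil","coil","objective","jar","weight"]:
        print(c,n,[(np.round(r["location"],3),round(r["confidence"],2)) for r in nets.place_of(p,n)[:2]])
E
```

```text
t 0.0 pos [0.2817 0.6128 0.2217] F [0.1 0.4 0.1] M [ 0.05  0.   -0.01] w 0.0882
[[ 0.418  0.909 -0.001]
 [ 0.909 -0.418 -0.002]
 [-0.002  0.    -1.   ]]
scene head_mid [(array([0.464, 0.241, 0.031]), 0.88)]
scene clamp [(array([ 0.531, -0.201, -0.001]), 0.57), (array([0.576, 0.313, 0.002]), 0.3)]
scene guard [(array([ 0.595, -0.216,  0.113]), 0.78)]
scene bed [(array([ 0.563, -0.002,  0.01 ]), 0.89)]
scene capstan [(array([ 0.528, -0.202, -0.002]), 0.59)]
scene hub_top [(array([ 0.531, -0.198,  0.097]), 0.82)]
scene anvil [(array([0.574, 0.036, 0.011]), 0.74)]
scene coil [(array([0.45 , 0.373, 0.004]), 0.96)]
scene objective [(array([ 0.575,  0.311, -0.   ]), 0.61)]
scene jar [(array([0.768, 0.007, 0.002]), 0.95), (array([ 0.782, -0.159,  0.001]), 0.63)]
scene weight [(array([ 0.465, -0.457,  0.003]), 0.46)]
top head_mid [(array([0.462, 0.237, 0.033]), 0.75)]
top clamp [(array([ 0.532, -0.198,  0.003]), 0.7)]
top guard [(array([ 0.59 , -0.212,  0.116]), 0.59)]
top bed [(array([ 0.565, -0.   ,  0.014]), 0.96)]
top capstan [(array([ 0.537, -0.201,  0.003]), 0.94), (array([ 0.531, -0.199,  0.094]), 0.38)]
top hub_top [(array([ 0.534, -0.202,  0.095]), 0.9)]
top anvil [(array([0.567, 0.039, 0.009]), 0.73)]
top coil [(array([0.457, 0.375, 0.   ]), 0.74), (array([ 0.566, -0.005,  0.014]), 0.32)]
top objective [(array([ 0.574,  0.305, -0.   ]), 0.52)]
top jar [(array([0.768, 0.011, 0.   ]), 0.65)]
top weight [(array([ 0.464, -0.458, -0.001]), 0.69), (array([ 0.528, -0.201,  0.001]), 0.33)]
```

View pics/top1.png

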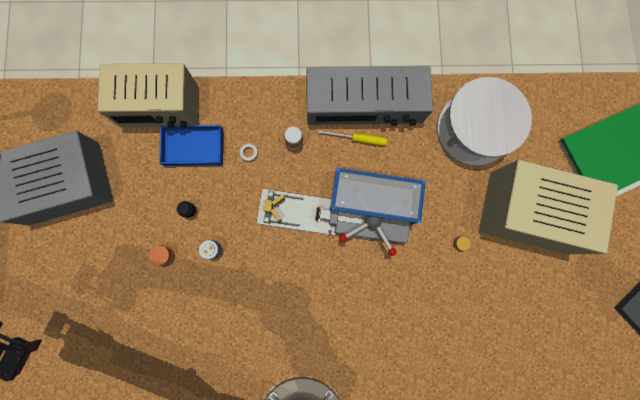

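View pics/scene1.png

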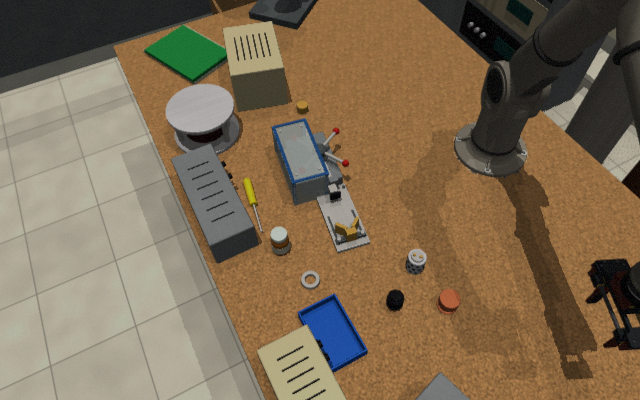

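Top view: the head is at (208,250), the coil at (160,255) and the objective at (186,209). The V is at (273,207), the hub at (373,222), and the red balls at (342,238) and (392,252). The networks agree with this. Next I'll measure the clamp angle and handle phase, then the first move.

```bash
cat >> h.py <<'E'
def to(X,a=None):
    s=state();R=np.array(s["eef_rot"]);d=R.T@(np.array(X)-s["position"])*1000
    cur=np.arctan2(R[1,0],R[0,0]); tw=0 if a is None else -((a-cur+np.pi)%(2*np.pi)-np.pi)
    print("inc",np.round(d,1),"twist",round(tw,3),"yaw",round(cur,3))
def balls(p,z=.085):
    im=cv2.cvtColor(p["color"],cv2.COLOR_RGB2HSV);m=(((im[:,:,0]<6)|(im[:,:,0]>174))&(im[:,:,1]>190)&(im[:,:,2]>90)).astype(np.uint8)
    n,_,S,C=cv2.connectedComponentsWithStats(m)
    return [(C[i].round(1),S[i,4],ray(p,*C[i],z)) for i in range(1,n) if S[i,4]>12]
E
python3 - <<'E'
from h import *
H=np.array([.532,-.2])
for c in("top","scene"):
    p=vision.grab_frame(c)
    for C,A,X in balls(p):
        d=X[:2]-H; print(c,C,A,X.round(4),"r",np.hypot(*d).round(4),"ang",np.degrees(np.arctan2(d[1],d[0])).round(1))
    if c=="top":
        for q in[(331,206),(421,222),(337,170),(425,179)]: print("guard corner",ray(p,*q,.113).round(4))
        for q in[(264,190),(258,226)]: print("bed corner",ray(p,*q,.012).round(4))
st(); to([.463,.239,.15],-.16)
E
```

```text
top [342.4 237.9] 41 [ 0.4843 -0.1183  0.085 ] r 0.0946 ang 120.3
top [392.  251.5] 40 [ 0.4459 -0.2481  0.085 ] r 0.0986 ang -150.8
guard corner [ 0.5661 -0.089   0.113 ]
guard corner [ 0.5198 -0.3214  0.113 ]
guard corner [ 0.6608 -0.1072  0.113 ]
guard corner [ 0.6327 -0.3381  0.113 ]
bed corner [0.6273 0.094  0.012 ]
bed corner [0.5255 0.1113 0.012 ]
scene [336.  129.8] 20 [ 0.4463 -0.2479  0.085 ] r 0.0982 ang -150.8
scene [345.2 162.3] 27 [ 0.4857 -0.1184  0.085 ] r 0.0938 ang 119.6
t 1.3 pos [0.2819 0.6133 0.2227] F [-0.6  0.5  0.7] M [-0.01 -0.01 -0.02] w 0.0878
inc [-264.5  320.9   72.7] twist 1.3 yaw 1.14
```

Request:
drive_tool:
  increments:
    - [[-264.5,320.9,72.7,1.3,0],[-264.5,320.9,72.7,1.3,0],[-264.5,320.9,72.7,1.3,0],[-264.5,320.9,72.7,1.3,0],[-264.5,320.9,72.7,1.3,0],[-264.5,320.9,72.7,1.3,0],[-264.5,320.9,72.7,1.3,0],[-264.5,320.9,72.7,1.3,0]]
  squeeze: 20

```text
clock: 1.97
position: [0.4255, 0.316, 0.1653]
eef_rot: [[0.991, 0.134, 0.001], [0.134, -0.991, 0.001], [0.001, -0.001, -1.0]]
contact_force: [1.5, 0.1, -0.1]
grip_width: 0.0878
```

```bash
python3 -c "
from h import *
st(); to([.463,.239,.15],-.165)"
```

```text
t 1.97 pos [0.4255 0.316  0.1653] F [ 1.5  0.1 -0.1] M [-0.02  0.03  0.  ] w 0.0878
inc [26.9 81.4 15.3] twist 0.299 yaw 0.134
```

Request:
drive_tool:
  increments:
    - [[26.9,81.4,15.3,0.3,0],[26.9,81.4,15.3,0.3,0],[26.9,81.4,15.3,0.3,0],[26.9,81.4,15.3,0.3,0]]

```text
clock: 2.3
position: [0.4642, 0.2355, 0.1499]
eef_rot: [[0.985, -0.173, 0.001], [-0.173, -0.985, -0.0], [0.001, 0.0, -1.0]]
contact_force: [-0.3, 1.1, 0.6]
grip_width: 0.088
```

```bash
python3 - <<'E'
from h import *
st()
for c in("wrist","top"):
    p=vision.grab_frame(c)
    print(c,[(np.round(r["location"],4),round(r["confidence"],2)) for r in nets.place_of(p,"head_mid")[:2]])
    if c=="wrist": save(p,"w1.png")
E
```

```text
t 2.3 pos [0.4642 0.2355 0.1499] F [-0.3  1.1  0.6] M [ 0.02  0.08 -0.05] w 0.088
wrist []
top [(array([0.4651, 0.241 , 0.0315]), 0.84)]
```

View pics/w1.png

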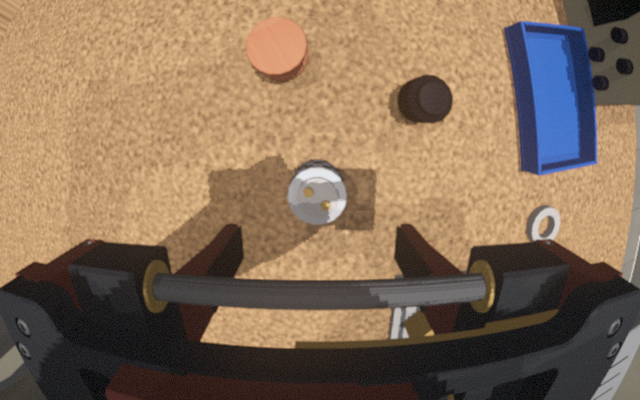

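The head's cap is at (318,197) in the wrist view, between the fingertips at 240 and 398. I'll triangulate it with the fisheye model.

```bash
python3 - <<'E'
from h import *
p=vision.grab_frame("wrist")
def fr(p,u,v,z):
    x,y=u-p["cx"],v-p["cy"];r=np.hypot(x,y);t=r/p["fx"]
    R=cv2.Rodrigues(np.array(p["rvec"],float))[0];T=np.array(p["tvec"],float).ravel()
    d=R.T@np.array([np.sin(t)*x/r,np.sin(t)*y/r,np.cos(t)]);c=-R.T@T
    return c+d*(z-c[2])/d[2]
print(fr(p,318,202,.06),fr(p,317,200,.066)); to([.464,.239,.021],-.165)
E
```

```text
[0.46366235 0.24197503 0.06      ] [0.46338689 0.24534508 0.066     ]
inc [  1.8   2.  129.2] twist 0.004 yaw -0.161
```

Request:
drive_tool:
  increments:
    - [[1.5,0.5,40,0,0],[1.5,0.5,80,0,0],[1.5,0.5,110,0,0],[1.5,0.5,129,0,0],[1.5,0.5,129,0,0],[1.5,0.5,129,0,0],[1.5,0.5,129,0,255],[1.5,0.5,129,0,255]]
  squeeze: 20

```text
clock: 3.22
position: [0.4649, 0.2417, 0.0228]
eef_rot: [[0.987, -0.16, 0.003], [-0.16, -0.987, 0.004], [0.002, -0.004, -1.0]]
contact_force: [0.4, -0.2, 0.3]
grip_width: 0.0774
```

Request:
drive_tool:
  increments:
    - [[0,0,0,0,255],[0,0,0,0,255],[0,0,0,0,255],[0,0,0,0,255],[0,0,0,0,255],[0,0,0,0,255]]

```text
clock: 3.72
position: [0.4649, 0.2419, 0.0232]
eef_rot: [[0.987, -0.16, 0.003], [-0.16, -0.987, 0.004], [0.002, -0.005, -1.0]]
contact_force: [-1.5, -0.3, 6.8]
grip_width: 0.0497
```

```bash
python3 -c "
from h import *
s=st();x,y,z=s['position']; to([x,y,.15],-.165)"
```

```text
t 3.72 pos [0.4649 0.2419 0.0232] F [-1.5 -0.3  6.8] M [-0.1   0.54  0.04] w 0.0497
inc [   0.3   -0.6 -126.8] twist 0.004 yaw -0.161
```

Request:
drive_tool:
  increments:
    - [[0,0,-35,0,255],[0,0,-70,0,255],[0,0,-100,0,255],[0,0,-110,0,255],[0,0,-110,0,255]]

```text
clock: 4.13
position: [0.4659, 0.2422, 0.1352]
eef_rot: [[0.987, -0.16, 0.006], [-0.16, -0.987, 0.007], [0.005, -0.008, -1.0]]
contact_force: [-0.2, 0.6, -3.4]
grip_width: 0.0495
```

```bash
python3 -c "
from h import *
s=st(); to([.565,.0045,.12],-.165)"
```

```text
t 4.13 pos [0.4659 0.2422 0.1352] F [-0.2  0.6 -3.4] M [-0.    0.03 -0.03] w 0.0495
inc [135.8 218.9  14.1] twist 0.004 yaw -0.161
```

Request:
drive_tool:
  increments:
    - [[20,32,0,0,255],[40,64,0,0,255],[60,96,0,0,255],[80,128,0,0,255],[100,161,0,0,255],[120,193,0,0,255],[135.8,218.9,10,0,255],[135.8,218.9,14,0,255]]

```text
clock: 4.8
position: [0.5652, -0.0037, 0.1176]
eef_rot: [[0.986, -0.169, 0.005], [-0.169, -0.986, 0.002], [0.005, -0.003, -1.0]]
contact_force: [-0.2, 0.4, -3.4]
grip_width: 0.0499
```

```bash
python3 - <<'E'
from h import *
s=st()
for c in("top","scene","wrist"):
    p=vision.grab_frame(c)
    if c!="top": save(p,c+"2.png",(270,160,430,280) if c=="scene" else None,4 if c=="scene" else 1)
    for n in("anvil","bed","head_mid"): print(c,n,[(np.round(r["location"],4),round(r["confidence"],2)) for r in nets.place_of(p,n)[:1]])
to([.565,.0045,.037],-.165)
E
```

```text
t 4.8 pos [ 0.5652 -0.0037  0.1176] F [-0.2  0.4 -3.4] M [-0.08  0.08 -0.04] w 0.0499
top anvil []
top bed []
top head_mid []
scene anvil [(array([0.5729, 0.038 , 0.0145]), 0.6)]
scene bed [(array([ 0.5642, -0.0017,  0.015 ]), 0.69)]
scene head_mid [(array([0.5674, 0.0054, 0.1247]), 0.66)]
wrist anvil [(array([7.42e-01, 1.37e-01, 3.00e-04]), 0.63)]
wrist bed [(array([ 5.616e-01, -2.000e-04,  1.530e-02]), 0.65)]
wrist head_mid []
inc [-0.4  1.3 83.4] twist 0.005 yaw -0.16
```

View pics/wrist2.png

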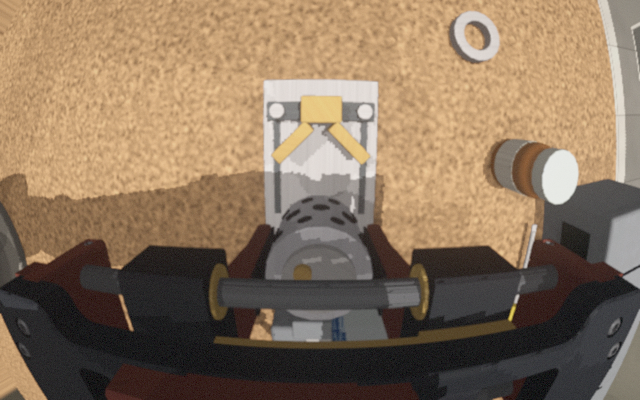

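The head hangs in line with the V: V apex at column 321, head at 318, bed edges parallel to the tool. Lowering it now.

Request:
drive_tool:
  increments:
    - [[-0.4,0,25,0,255],[-0.4,0,50,0,255],[-0.4,0,68,0,255],[-0.4,0,76,0,255],[-0.4,0,80,0,255],[-0.4,0,80,0,255]]

```text
clock: 5.9
position: [0.5652, 0.0057, 0.0401]
eef_rot: [[0.987, -0.159, 0.006], [-0.159, -0.987, 0.007], [0.005, -0.008, -1.0]]
contact_force: [0.2, 0.4, -3.1]
grip_width: 0.05
```

```bash
python3 -c "
from h import *
s=st(); to([.565,.0045,.036],-.165)"
```

```text
t 5.9 pos [0.5652 0.0057 0.0401] F [ 0.2  0.4 -3.1] M [-0.1   0.08 -0.06] w 0.05
inc [0.  1.3 4.1] twist 0.005 yaw -0.16
```

Request:
drive_tool:
  increments:
    - [[0,0,1.5,0,255],[0,0,3,0,255],[0,0,4,0,255],[0,0,5,0,255],[0,0,5,0,255]]

```text
clock: 6.32
position: [0.5654, 0.0058, 0.0354]
eef_rot: [[0.987, -0.159, 0.007], [-0.159, -0.987, 0.007], [0.006, -0.008, -1.0]]
contact_force: [0.3, 0.3, -2.4]
grip_width: 0.0499
```

Request:
drive_tool:
  increments:
    - [[0,0,1,0,255],[0,0,1,0,255],[0,0,1,0,255]]

```text
clock: 6.57
position: [0.5655, 0.0059, 0.0353]
eef_rot: [[0.987, -0.159, 0.007], [-0.159, -0.987, 0.008], [0.006, -0.009, -1.0]]
contact_force: [-3.5, 0.4, 6.2]
grip_width: 0.0497
```

On the bed. Releasing and rising.

Request:
drive_tool:
  increments:
    - [[0,0,0,0,0],[0,0,0,0,0],[0,0,0,0,0],[0,0,0,0,0],[0,0,0,0,0],[0,0,0,0,0],[0,0,-30,0,0],[0,0,-65,0,0]]

```text
clock: 7.23
position: [0.5629, 0.0053, 0.0988]
eef_rot: [[0.987, -0.159, 0.001], [-0.159, -0.987, 0.007], [0.0, -0.007, -1.0]]
contact_force: [1.1, 0.2, 1.5]
grip_width: 0.0878
```

Request:
drive_tool:
  increments:
    - [[0,0,-35,0,255],[0,0,-70,0,255],[-40,0,-80,0,255],[-80,0,-80,0,255],[-120,0,-80,0,255],[-120,0,-80,0,255]]
  squeeze: 20

```text
clock: 7.73
position: [0.4358, 0.0239, 0.1772]
eef_rot: [[0.987, -0.158, -0.007], [-0.158, -0.987, 0.008], [-0.008, -0.007, -1.0]]
contact_force: [-0.9, -0.5, -0.4]
grip_width: 0.0511
```

```bash
python3 - <<'E'
from h import *
s=st()
for c in("top","scene"):
    p=vision.grab_frame(c)
    for n in("anvil","head_mid","hub_top"): print(c,n,[(np.round(r["location"],4),round(r["confidence"],2)) for r in nets.place_of(p,n)[:1]])
    for b in balls(p): print(b)
    if c=="scene": save(p,"s3.png",(250,100,410,270),3.5)
E
```

```text
t 7.73 pos [0.4358 0.0239 0.1772] F [-0.9 -0.5 -0.4] M [-0.16  0.09  0.02] w 0.0511
top anvil [(array([0.5676, 0.038 , 0.0089]), 0.84)]
top head_mid [(array([0.5663, 0.0024, 0.0396]), 0.78)]
top hub_top [(array([ 0.5343, -0.1999,  0.0969]), 0.98)]
(array([342.4, 238. ]), np.int32(40), array([ 0.48399456, -0.11836216,  0.085     ]))
(array([392. , 251.5]), np.int32(40), array([ 0.44589139, -0.24812926,  0.085     ]))
scene anvil [(array([0.5693, 0.0354, 0.0079]), 0.64)]
scene head_mid [(array([0.5685, 0.0035, 0.0423]), 0.79)]
scene hub_top [(array([ 0.5283, -0.2002,  0.0996]), 0.5)]
(array([336. , 129.8]), np.int32(20), array([ 0.446276  , -0.24793116,  0.085     ]))
(array([345.1, 162.2]), np.int32(26), array([ 0.48588898, -0.11880231,  0.085     ]))
```

View pics/s3.png

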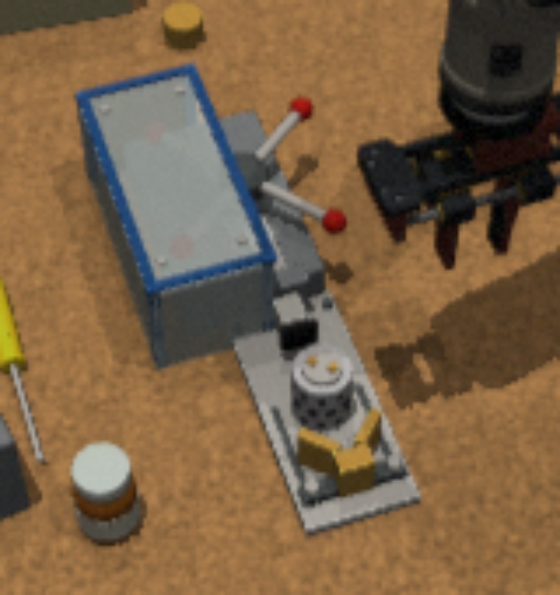

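Head upright on the bed at crop (322,390), about 33 mm short of the V. The near spokes are at clamp angles of about 128° and 218°. Now the handle.

```bash
cat >> h.py <<'E'
TH=-.165;H=np.array([.531,-.2015]);RR=62.
def fing(phi,gap=0,r=RR):   # finger-centre world xy to touch the spoke at clamp angle phi (deg) from behind
    f=np.radians(phi);u=np.array([np.cos(f),np.sin(f)]);n=np.array([-u[1],u[0]])
    q=(r*u-(5.5+13.5*abs(n[0])+10*abs(n[1])+gap)*n)/1000
    c,s=np.cos(TH),np.sin(TH);return H+np.array([c*q[0]-s*q[1],s*q[0]+c*q[1]])
def path(L,yaw=TH):
    s=state();R=np.array(s["eef_rot"]);cur=np.arctan2(R[1,0],R[0,0])
    print("twist",round(cur-yaw,3))
    for phi,gap,z in L:
        print(phi,gap,z,np.round(R.T@(np.array([*fing(phi,gap),z])-s["position"])*1000,1).tolist())
def torque():
    s=st();F=np.array(s["contact_force"]);d=np.array(s["position"])[:2]-H
    c,q=np.cos(TH),np.sin(TH);dc=np.array([c*d[0]+q*d[1],-q*d[0]+c*d[1]])*1000
    print("finger clamp xy",dc.round(1),"T",round(d[0]*F[1]-d[1]*F[0],3));
E
python3 -c "
from h import *
torque(); path([(127.6,10,.16),(127.6,10,.07)])"
```

```text
t 8.13 pos [0.4455 0.0235 0.1788] F [-0.   0.4 -0.3] M [-0.06  0.03  0.  ] w 0.0195
finger clamp xy [-121.3  207.9] T -0.03
twist 0.005
127.6 10 0.16 [108.4, 139.7, 18.0]
127.6 10 0.07 [108.4, 140.3, 108.0]
```

Request:
drive_tool:
  increments:
    - [[25,32,5,0,255],[50,64,10,0,255],[75,97,15,0,255],[95,123,18,0,255],[108,140,18,0,255],[108,140,18,0,255],[108,140,18,0,255]]

```text
clock: 8.72
position: [0.5301, -0.1334, 0.1594]
eef_rot: [[0.987, -0.162, 0.001], [-0.162, -0.987, 0.005], [-0.0, -0.005, -1.0]]
contact_force: [0.3, 1.1, -1.0]
grip_width: 0.0004
```

```bash
python3 - <<'E'
from h import *
p=vision.grab_frame("scene");save(p,"s4.png",(250,90,410,220),4)
torque(); path([(127.6,10,.16),(127.6,10,.07)])
E
```

```text
t 8.77 pos [ 0.5297 -0.1319  0.1594] F [ 0.9  0.6 -0.2] M [-0.06  0.1   0.04] w 0.0006
finger clamp xy [-12.7  68.5] T -0.063
twist 0.004
127.6 10 0.16 [0.5, -0.3, -0.6]
127.6 10 0.07 [0.5, 0.2, 89.4]
```

View pics/s4.png

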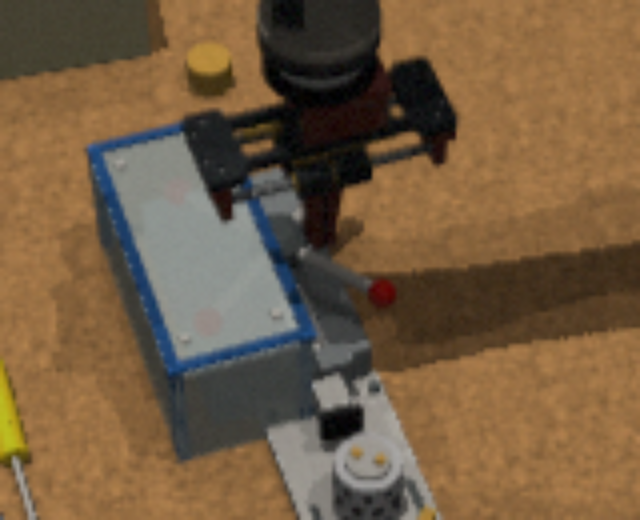

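Finger is above the gap behind the first spoke (ball at crop (382,293)); its tip is on the robot's side of the guard's blue edge. Descending.

Request:
drive_tool:
  increments:
    - [[0.5,0,25,0,255],[0.5,0,50,0,255],[0.5,0,70,0,255],[0.5,0,85,0,255],[0.5,0,86,0,255]]

```text
clock: 9.18
position: [0.5281, -0.1291, 0.0708]
eef_rot: [[0.987, -0.158, -0.005], [-0.158, -0.987, 0.007], [-0.006, -0.006, -1.0]]
contact_force: [-0.7, 0.5, 0.1]
grip_width: 0.0006
```

```bash
python3 -c "
from h import *
torque(); path([(a,-3,.073) for a in (127.6,132,137,142,147,153,159,165)])"
```

```text
t 9.18 pos [ 0.5281 -0.1291  0.0708] F [-0.7  0.5  0.1] M [-0.05  0.09 -0.04] w 0.0006
finger clamp xy [-14.8  70.9] T 0.049
twist 0.007
127.6 -3 0.073 [-7.8, 9.9, -2.2]
132 -3 0.073 [-12.5, 11.9, -2.2]
137 -3 0.073 [-17.7, 14.6, -2.2]
142 -3 0.073 [-22.7, 17.8, -2.2]
147 -3 0.073 [-27.4, 21.6, -2.2]
153 -3 0.073 [-32.7, 26.9, -2.2]
159 -3 0.073 [-37.3, 32.9, -2.2]
165 -3 0.073 [-41.3, 39.5, -2.2]
```

Request:
drive_tool:
  increments:
    - [[-7.8,9.9,-2,0,255],[-12.5,11.9,-2,0,255],[-17.7,14.6,-2,0,255],[-22.7,17.8,-2,0,255],[-27.4,21.6,-2,0,255],[-32.7,26.9,-2,0,255],[-37.3,32.9,-2,0,255],[-41.3,39.5,-2,0,255]]

```text
clock: 9.85
position: [0.4835, -0.1613, 0.0749]
eef_rot: [[0.988, -0.157, 0.002], [-0.157, -0.988, 0.007], [0.0, -0.007, -1.0]]
contact_force: [6.1, 3.3, 1.1]
grip_width: 0.0007
```

```bash
python3 -c "
from h import *
torque(); path([(a,-3,.073) for a in (172,179,186,193,200,207,214,221)])
p=vision.grab_frame('top')
for b in balls(p): print(b, (np.degrees(np.arctan2(*(b[2][:2]-H)[::-1]))-np.degrees(TH))%360)"
```

```text
t 9.85 pos [ 0.4835 -0.1613  0.0749] F [6.1 3.3 1.1] M [ 0.59 -1.1   0.02] w 0.0007
finger clamp xy [-53.5  31.8] T -0.401
twist 0.008
172 -3 0.073 [-6.0, 9.0, 1.8]
179 -3 0.073 [-8.4, 18.0, 1.7]
186 -3 0.073 [-9.8, 24.5, 1.7]
193 -3 0.073 [-10.6, 30.8, 1.6]
200 -3 0.073 [-10.7, 37.4, 1.6]
207 -3 0.073 [-10.1, 44.3, 1.5]
214 -3 0.073 [-8.6, 51.2, 1.5]
221 -3 0.073 [-6.2, 58.2, 1.4]
```

Request:
drive_tool:
  increments:
    - [[-6,9,1.8,0,255],[-8.4,17,1.8,0,255],[-9.8,24.5,1.7,0,255],[-10.6,30.8,1.6,0,255],[-10.7,37.4,1.6,0,255],[-10.1,44.3,1.5,0,255],[-8.6,51.2,1.5,0,255],[-6.2,58.2,1.4,0,255]]

```text
clock: 10.57
position: [0.4658, -0.2176, 0.0736]
eef_rot: [[0.988, -0.157, -0.001], [-0.157, -0.987, 0.01], [-0.002, -0.01, -1.0]]
contact_force: [0.2, 6.2, 0.7]
grip_width: 0.0011
```

```bash
python3 -c "
from h import *
torque(); path([(a,-3,.073) for a in (226,231,236,241,246,249)])
p=vision.grab_frame('scene')
for b in balls(p): print(b, (np.degrees(np.arctan2(*(b[2][:2]-H)[::-1]))-np.degrees(TH))%360)"
```

```text
t 10.57 pos [ 0.4658 -0.2176  0.0736] F [0.2 6.2 0.7] M [ 1.35 -0.03  0.02] w 0.0011
finger clamp xy [-61.7 -26.6] T -0.403
twist 0.007
226 -3 0.073 [4.8, 4.8, 0.6]
231 -3 0.073 [7.6, 9.5, 0.5]
236 -3 0.073 [10.9, 14.1, 0.5]
241 -3 0.073 [14.7, 18.5, 0.4]
246 -3 0.073 [19.0, 22.5, 0.4]
249 -3 0.073 [21.8, 24.8, 0.4]
(array([345.8, 161.6]), np.int32(28), array([ 0.48283863, -0.12006047,  0.085     ])) 130.05284978702042
```

Request:
drive_tool:
  increments:
    - [[4.8,4.8,0.5,0,255],[7.6,9.5,0.5,0,255],[10.9,14.1,0.5,0,255],[14.7,18.5,0.5,0,255],[19,22.5,0.5,0,255],[19,22.5,0.5,0,255]]

```text
clock: 11.12
position: [0.4803, -0.2446, 0.0734]
eef_rot: [[0.987, -0.159, -0.001], [-0.159, -0.987, 0.009], [-0.003, -0.009, -1.0]]
contact_force: [-1.1, 2.4, 0.8]
grip_width: 0.0006
```

```bash
python3 -c "
from h import *
torque(); path([(246,8,.073),(246,8,.13),(154,14,.13),(154,14,.073)])
p=vision.grab_frame('scene')
for b in balls(p): print(b, (np.degrees(np.arctan2(*(b[2][:2]-H)[::-1]))-np.degrees(TH))%360)
print([nets.place_of(p,n)[:1] for n in ('head_mid','anvil')])"
```

```text
t 11.12 pos [ 0.4803 -0.2446  0.0734] F [-1.1  2.4  0.8] M [ 0.43  0.26 -0.03] w 0.0006
finger clamp xy [-42.9 -50.8] T -0.169
twist 0.005
246 8 0.073 [-9.6, -6.4, 0.5]
246 8 0.13 [-9.7, -6.9, -56.5]
154 14 0.13 [2.7, -109.4, -55.7]
154 14 0.073 [2.9, -108.9, 1.3]
(array([349.8, 151. ]), np.int32(23), array([ 0.45126483, -0.15047409,  0.085     ])) 156.83690155048433
[[{'location': [0.5701, 0.0112, 0.0435], 'confidence': 0.86}], [{'location': [0.5701, 0.0385, 0.0134], 'confidence': 0.63}]]
```

Request:
drive_tool:
  increments:
    - [[-9.6,-6.4,0,0,255],[-9.6,-6.4,-20,0,255],[-9.6,-6.4,-56,0,255],[-5,-40,-58,0,255],[0,-75,-58,0,255],[2.7,-108,-58,0,255],[2.7,-109,-58,0,255],[2.7,-109,-58,0,255]]

```text
clock: 11.93
position: [0.5012, -0.1361, 0.1325]
eef_rot: [[0.988, -0.155, 0.001], [-0.155, -0.988, 0.008], [-0.001, -0.008, -1.0]]
contact_force: [0.1, -0.7, -0.4]
grip_width: 0.0005
```

Request:
drive_tool:
  increments:
    - [[0,0,25,0,255],[0,0,50,0,255],[0,0,57,0,255],[0,0,57,0,255]]

```text
clock: 12.27
position: [0.4993, -0.1369, 0.0742]
eef_rot: [[0.988, -0.157, -0.003], [-0.157, -0.988, 0.008], [-0.004, -0.007, -1.0]]
contact_force: [0.7, 0.8, -0.3]
grip_width: 0.0005
```

```bash
python3 -c "
from h import *
torque(); path([(a,-2,.073) for a in (154,159,164,170,176,182,188,194)])
p=vision.grab_frame('scene')
for b in balls(p): print(b, (np.degrees(np.arctan2(*(b[2][:2]-H)[::-1]))-np.degrees(TH))%360)
p0=vision.grab_frame('top')
for q in (p,p0): print([np.round(nets.place_of(q,n)[0]['location'],4) for n in ('head_mid','anvil') if nets.place_of(q,n)])"
```

```text
t 12.27 pos [ 0.4993 -0.1369  0.0742] F [ 0.7  0.8 -0.3] M [-0.05  0.08  0.01] w 0.0005
finger clamp xy [-41.9  58.5] T -0.07
twist 0.007
154 -2 0.073 [-5.9, 14.8, 1.1]
159 -2 0.073 [-9.8, 19.8, 1.1]
164 -2 0.073 [-13.3, 25.2, 1.0]
170 -2 0.073 [-16.7, 32.2, 1.0]
176 -2 0.073 [-19.3, 39.7, 1.0]
182 -2 0.073 [-20.9, 46.6, 0.9]
188 -2 0.073 [-22.0, 51.9, 0.9]
194 -2 0.073 [-22.7, 57.4, 0.8]
(array([322.5, 126.5]), np.int32(19), array([ 0.47749407, -0.28135129,  0.085     ])) 245.6289604734045
[array([0.5692, 0.0137, 0.0404]), array([0.5699, 0.0369, 0.012 ])]
[array([0.5644, 0.009 , 0.0407]), array([0.5722, 0.0374, 0.0108])]
```

Request:
drive_tool:
  increments:
    - [[-5.9,14.8,1,0,255],[-9.8,19.8,1,0,255],[-13.3,25.2,1,0,255],[-16.7,32.2,1,0,255],[-19.3,39.7,1,0,255],[-20.9,46.6,1,0,255],[-22,51.9,1,0,255],[-22.7,57.4,1,0,255]]

```text
clock: 13.43
position: [0.4719, -0.1869, 0.0751]
eef_rot: [[0.988, -0.153, 0.004], [-0.153, -0.988, 0.01], [0.002, -0.011, -1.0]]
contact_force: [4.3, 6.9, 1.4]
grip_width: 0.0009
```

```bash
python3 -c "
from h import *
torque(); path([(a,-2,.073) for a in (198,202,206,210,214,218,222,226,230)])
p=vision.grab_frame('scene')
for b in balls(p): print(b, (np.degrees(np.arctan2(*(b[2][:2]-H)[::-1]))-np.degrees(TH))%360)
p0=vision.grab_frame('top')
for q in (p,p0): print([np.round(nets.place_of(q,n)[0]['location'],4) for n in ('head_mid','anvil') if nets.place_of(q,n)])"
```

```text
t 13.43 pos [ 0.4719 -0.1869  0.0751] F [4.3 6.9 1.4] M [ 1.39 -0.88  0.11] w 0.0009
finger clamp xy [-60.6   4.7] T -0.47
twist 0.011
198 -2 0.073 [-3.7, 7.5, 2.0]
202 -2 0.073 [-3.7, 11.3, 1.9]
206 -2 0.073 [-3.3, 15.3, 1.9]
210 -2 0.073 [-2.7, 19.3, 1.8]
214 -2 0.073 [-1.8, 23.3, 1.8]
218 -2 0.073 [-0.6, 27.3, 1.8]
222 -2 0.073 [0.9, 31.3, 1.7]
226 -2 0.073 [2.7, 35.3, 1.7]
230 -2 0.073 [4.8, 39.2, 1.6]
(array([335.6, 170.1]), np.int32(25), array([ 0.52589331, -0.10626954,  0.085     ])) 102.52332366298117
[array([0.5706, 0.0232, 0.0418]), array([0.5703, 0.0354, 0.0117])]
[array([0.5682, 0.0221, 0.0426]), array([0.5681, 0.0364, 0.0099])]
```

Request:
drive_tool:
  increments:
    - [[-3.7,7.5,2,0,255],[-3.7,11.3,2,0,255],[-3.3,15.3,2,0,255],[-2.7,19.3,2,0,255],[-1.8,23.3,2,0,255],[-0.6,27.3,2,0,255]]

```text
clock: 14.43
position: [0.465, -0.2139, 0.0719]
eef_rot: [[0.988, -0.153, -0.0], [-0.153, -0.988, 0.011], [-0.002, -0.011, -1.0]]
contact_force: [0.4, 6.1, 2.2]
grip_width: 0.0006
```

```bash
cat >> h.py <<'E'
def tq(phi):
    s=st();c,q=np.cos(TH),np.sin(TH);A=np.array([[c,q],[-q,c]])
    F=A@np.array(s["contact_force"])[:2];d=A@(np.array(s["position"])[:2]-H)
    n=np.array([-np.sin(np.radians(phi)),np.cos(np.radians(phi))]);k=d+np.array([.0135,.010])*np.sign(n)
    print("finger",(d*1000).round(1),"contact",(k*1000).round(1),"T",round(k[1]*F[0]-k[0]*F[1],3))
    # spoke angle implied by contact
    r=np.hypot(*k);print("spoke angle est",np.degrees(np.arctan2(k[1],k[0])+np.arcsin(.0055/r))%360)
def look():
    for c in("scene","top"):
        p=vision.grab_frame(c)
        print(c,[((np.degrees(np.arctan2(*(b[2][:2]-H)[::-1]))-np.degrees(TH))%360).round(1) for b in balls(p)],[np.round(nets.place_of(p,n)[0]['location'],4) for n in ('head_mid','anvil') if nets.place_of(p,n)])
E
python3 -c "
from h import *
tq(215); path([(a,-2,.073) for a in range(218,248,2)]);look()"
```

```text
t 14.43 pos [ 0.465  -0.2139  0.0719] F [0.4 6.1 2.2] M [ 1.28 -0.11  0.07] w 0.0006
finger [-63.1 -23. ] contact [-49.6 -33. ] T 0.322
spoke angle est 218.9633009845675
twist 0.011
218 -2 0.073 [2.1, -0.4, -1.1]
220 -2 0.073 [2.8, 1.6, -1.2]
222 -2 0.073 [3.6, 3.6, -1.2]
224 -2 0.073 [4.5, 5.6, -1.2]
226 -2 0.073 [5.5, 7.6, -1.2]
228 -2 0.073 [6.5, 9.6, -1.2]
230 -2 0.073 [7.6, 11.5, -1.3]
232 -2 0.073 [8.8, 13.4, -1.3]
234 -2 0.073 [10.1, 15.3, -1.3]
236 -2 0.073 [11.4, 17.1, -1.3]
238 -2 0.073 [12.9, 18.9, -1.4]
240 -2 0.073 [14.4, 20.7, -1.4]
242 -2 0.073 [16.0, 22.4, -1.4]
244 -2 0.073 [17.7, 24.1, -1.4]
246 -2 0.073 [19.4, 25.7, -1.4]
scene [np.float64(126.9)] [array([0.5706, 0.0299, 0.0435]), array([0.5716, 0.0367, 0.0127])]
top [np.float64(128.9)] [array([0.569 , 0.0279, 0.0408]), array([0.5664, 0.0397, 0.0107])]
```

Request:
drive_tool:
  increments:
    - [[2.8,1.6,-1,0,255],[3.6,3.6,-1,0,255],[4.5,5.6,-1,0,255],[4.5,5.6,-1,0,255]]

```text
clock: 15.27
position: [0.4675, -0.221, 0.0724]
eef_rot: [[0.988, -0.155, -0.002], [-0.155, -0.988, 0.01], [-0.003, -0.009, -1.0]]
contact_force: [-2.1, 3.8, -1.3]
grip_width: 0.0004
```

```bash
python3 -c "
from h import *
tq(224); path([(a,-2,.073) for a in range(224,248,2)]);look()"
```

```text
t 15.27 pos [ 0.4675 -0.221   0.0724] F [-2.1  3.8 -1.3] M [0.84 0.42 0.05] w 0.0004
finger [-59.4 -29.7] contact [-45.9 -39.7] T 0.266
spoke angle est 225.99957565617257
twist 0.01
224 -2 0.073 [0.9, -1.0, -0.5]
226 -2 0.073 [1.9, 0.9, -0.6]
228 -2 0.073 [2.9, 2.9, -0.6]
230 -2 0.073 [4.0, 4.8, -0.6]
232 -2 0.073 [5.2, 6.7, -0.6]
234 -2 0.073 [6.5, 8.6, -0.7]
236 -2 0.073 [7.9, 10.5, -0.7]
238 -2 0.073 [9.3, 12.3, -0.7]
240 -2 0.073 [10.8, 14.0, -0.7]
242 -2 0.073 [12.4, 15.8, -0.7]
244 -2 0.073 [14.1, 17.4, -0.8]
246 -2 0.073 [15.9, 19.0, -0.8]
scene [np.float64(134.0)] [array([0.5746, 0.0328, 0.0436]), array([0.5695, 0.0372, 0.009 ])]
top [np.float64(134.4)] [array([ 0.537 , -0.2035,  0.001 ]), array([0.5666, 0.0369, 0.0085])]
```

Request:
drive_tool:
  increments:
    - [[1.9,0.9,-0.5,0,255],[2.9,2.9,-0.5,0,255],[4,4.8,-0.5,0,255],[4,4.8,-0.5,0,255]]

```text
clock: 16.1
position: [0.471, -0.2267, 0.0732]
eef_rot: [[0.988, -0.155, -0.001], [-0.155, -0.988, 0.009], [-0.002, -0.009, -1.0]]
contact_force: [-1.8, 3.0, -1.7]
grip_width: 0.0
```

```bash
python3 -c "
from h import *
tq(229); path([(a,-2,.073) for a in range(228,252,2)]);look()"
```

```text
t 16.1 pos [ 0.471  -0.2267  0.0732] F [-1.8  3.  -1.7] M [ 0.7   0.53 -0.  ] w 0.0
finger [-55.  -34.7] contact [-41.5 -44.7] T 0.209
spoke angle est 232.28876612843771
twist 0.01
228 -2 0.073 [-1.4, -2.2, 0.2]
230 -2 0.073 [-0.3, -0.3, 0.2]
232 -2 0.073 [0.9, 1.6, 0.2]
234 -2 0.073 [2.2, 3.5, 0.2]
236 -2 0.073 [3.5, 5.3, 0.1]
238 -2 0.073 [5.0, 7.2, 0.1]
240 -2 0.073 [6.5, 8.9, 0.1]
242 -2 0.073 [8.1, 10.6, 0.1]
244 -2 0.073 [9.8, 12.3, 0.1]
246 -2 0.073 [11.5, 13.9, 0.0]
248 -2 0.073 [13.4, 15.5, 0.0]
250 -2 0.073 [15.3, 17.0, 0.0]
scene [np.float64(139.9)] [array([0.5719, 0.0321, 0.0435]), array([0.5721, 0.0381, 0.0109])]
top [np.float64(140.5)] [array([0.568 , 0.0342, 0.0443]), array([0.5678, 0.0394, 0.0101])]
```

Request:
drive_tool:
  increments:
    - [[0.9,1.6,0,0,255],[2.2,3.5,0,0,255],[3.5,5.3,0,0,255]]

```text
clock: 16.85
position: [0.474, -0.2312, 0.0731]
eef_rot: [[0.988, -0.154, -0.001], [-0.154, -0.988, 0.011], [-0.003, -0.011, -1.0]]
contact_force: [-2.4, 6.0, -1.1]
grip_width: 0.0005
```

```bash
python3 -c "
from h import *
tq(235); path([(a,-2,.073) for a in range(232,254,2)]);look()"
```

```text
t 16.85 pos [ 0.474  -0.2312  0.0731] F [-2.4  6.  -1.1] M [1.29 0.46 0.11] w 0.0005
finger [-51.4 -38.7] contact [-37.9 -48.7] T 0.373
spoke angle est 237.2541575935561
twist 0.011
232 -2 0.073 [-2.8, -2.4, 0.1]
234 -2 0.073 [-1.5, -0.5, 0.1]
236 -2 0.073 [-0.1, 1.4, 0.1]
238 -2 0.073 [1.3, 3.2, 0.1]
240 -2 0.073 [2.8, 4.9, 0.0]
242 -2 0.073 [4.4, 6.7, 0.0]
244 -2 0.073 [6.1, 8.3, -0.0]
246 -2 0.073 [7.9, 9.9, -0.0]
248 -2 0.073 [9.7, 11.5, -0.0]
250 -2 0.073 [11.6, 13.0, -0.1]
252 -2 0.073 [13.6, 14.4, -0.1]
scene [np.float64(144.3)] [array([0.5726, 0.0354, 0.0407]), array([0.5654, 0.0375, 0.0089])]
top [np.float64(145.6)] [array([0.5709, 0.0328, 0.0421]), array([0.5658, 0.038 , 0.0084])]
```

Request:
drive_tool:
  increments:
    - [[1.3,3.2,0,0,255],[2.1,4.1,0,0,255],[2.8,4.9,0,0,255]]

```text
clock: 17.6
position: [0.4758, -0.235, 0.073]
eef_rot: [[0.988, -0.153, -0.002], [-0.153, -0.988, 0.013], [-0.004, -0.012, -1.0]]
contact_force: [-3.4, 9.6, 3.0]
grip_width: 0.0005
```

```bash
python3 -c "
from h import *
tq(240); path([(a,-2,.073) for a in range(236,258,2)]);look()"
```

```text
t 17.6 pos [ 0.4758 -0.235   0.073 ] F [-3.4  9.6  3. ] M [2.11 0.78 0.06] w 0.0005
finger [-48.9 -42.1] contact [-35.4 -52.1] T 0.573
spoke angle est 240.80233325120332
twist 0.012
236 -2 0.073 [-2.5, -2.1, 0.0]
238 -2 0.073 [-1.1, -0.3, -0.0]
240 -2 0.073 [0.4, 1.5, -0.0]
242 -2 0.073 [2.0, 3.2, -0.1]
244 -2 0.073 [3.7, 4.9, -0.1]
246 -2 0.073 [5.5, 6.5, -0.1]
248 -2 0.073 [7.3, 8.0, -0.2]
250 -2 0.073 [9.2, 9.5, -0.2]
252 -2 0.073 [11.2, 11.0, -0.2]
254 -2 0.073 [13.2, 12.3, -0.2]
256 -2 0.073 [15.3, 13.6, -0.3]
scene [np.float64(148.0)] [array([0.5772, 0.0323, 0.0416]), array([0.5684, 0.0355, 0.0092])]
top [np.float64(148.4)] [array([0.5708, 0.0358, 0.0434]), array([0.5678, 0.0379, 0.0082])]
```

Request:
drive_tool:
  increments:
    - [[1,1.7,0,0,255],[1.6,2.6,0,0,255],[2,3.2,0,0,255]]

```text
clock: 18.35
position: [0.4768, -0.236, 0.0729]
eef_rot: [[0.988, -0.151, -0.004], [-0.151, -0.988, 0.017], [-0.006, -0.016, -1.0]]
contact_force: [-3.7, 11.3, 5.3]
grip_width: 0.0004
```

```bash
python3 -c "
from h import *
tq(242); path([(a,-2,.073) for a in range(238,248,2)]);look()"
```

```text
t 18.35 pos [ 0.4768 -0.236   0.0729] F [-3.7 11.3  5.3] M [2.33 0.95 0.02] w 0.0004
finger [-47.8 -43. ] contact [-34.3 -53. ] T 0.65
spoke angle est 242.06153042290393
twist 0.013
238 -2 0.073 [-2.2, -1.2, -0.1]
240 -2 0.073 [-0.7, 0.6, -0.1]
242 -2 0.073 [0.9, 2.3, -0.2]
244 -2 0.073 [2.6, 4.0, -0.2]
246 -2 0.073 [4.4, 5.6, -0.3]
scene [np.float64(149.4)] [array([0.5738, 0.0367, 0.0447]), array([0.5724, 0.0379, 0.0118])]
top [np.float64(149.4)] [array([0.5685, 0.0319, 0.0421]), array([0.5693, 0.0387, 0.0048])]
```

Request:
drive_tool:
  increments:
    - [[0.8,1.6,0,0,255],[1.2,2.4,0,0,255],[1.5,2.8,0,0,255],[1.5,2.8,0,0,255]]

```text
clock: 19.18
position: [0.4772, -0.2364, 0.0729]
eef_rot: [[0.989, -0.15, -0.006], [-0.15, -0.989, 0.021], [-0.009, -0.02, -1.0]]
contact_force: [-5.5, 10.1, 6.2]
grip_width: 0.0004
```

```bash
python3 -c "
from h import *
tq(242);look()"
```

```text
t 19.18 pos [ 0.4772 -0.2364  0.0729] F [-5.5 10.1  6.2] M [2.26 1.09 0.02] w 0.0004
finger [-47.3 -43.3] contact [-33.8 -53.3] T 0.681
spoke angle est 242.58051858304407
scene [np.float64(149.5)] [array([0.5699, 0.0353, 0.0423]), array([0.5683, 0.0357, 0.0096])]
top [np.float64(149.9)] [array([0.5729, 0.0328, 0.0425]), array([0.5693, 0.0356, 0.0107])]
```

Request:
drive_tool:
  increments:
    - [[1.4,0.8,0,0,255],[2.2,1.2,0,0,255],[2.8,1.6,0,0,255]]

```text
clock: 19.93
position: [0.4778, -0.2367, 0.0728]
eef_rot: [[0.989, -0.149, -0.01], [-0.149, -0.989, 0.024], [-0.013, -0.023, -1.0]]
contact_force: [-8.3, 9.6, 9.6]
grip_width: 0.0007
```

```bash
python3 -c "
from h import *
tq(242);look()"
```

```text
t 19.93 pos [ 0.4778 -0.2367  0.0728] F [-8.3  9.6  9.6] M [1.91 1.88 0.04] w 0.0007
finger [-46.7 -43.4] contact [-33.2 -53.4] T 0.79
spoke angle est 243.18016984756343
scene [np.float64(150.1)] [array([0.5766, 0.0371, 0.0422]), array([0.5697, 0.0358, 0.0118])]
top [np.float64(150.5)] [array([0.5732, 0.0356, 0.039 ])]
```

Torque is about 0.79 N m, which is inside the snug band. Backing off square to the spoke and lifting.

Request:
drive_tool:
  increments:
    - [[-6,-3.5,0,0,255],[-12,-7,0,0,255],[-12,-7,-15,0,255],[-12,-7,-45,0,255],[-14,-7,-80,0,255],[-40,-7,-110,0,255],[-70,-7,-120,0,255],[-70,-7,-120,0,255]]

```text
clock: 21.05
position: [0.408, -0.2238, 0.1964]
eef_rot: [[0.988, -0.153, -0.005], [-0.153, -0.988, 0.024], [-0.009, -0.023, -1.0]]
contact_force: [-0.5, -0.3, -0.7]
grip_width: 0.0006
```

```bash
python3 - <<'E'
from h import *
st();look()
p=vision.grab_frame("scene");save(p,"s5.png",(170,80,480,330),2.4)
E
```

```text
t 21.05 pos [ 0.408  -0.2238  0.1964] F [-0.5 -0.3 -0.7] M [-0.12  0.08 -0.03] w 0.0006
scene [np.float64(146.2)] [array([0.5724, 0.0363, 0.0408]), array([0.574 , 0.0375, 0.0149])]
top [np.float64(147.0)] [array([0.5689, 0.0348, 0.0424]), array([0.5678, 0.0387, 0.0069])]
```

View pics/s5.png

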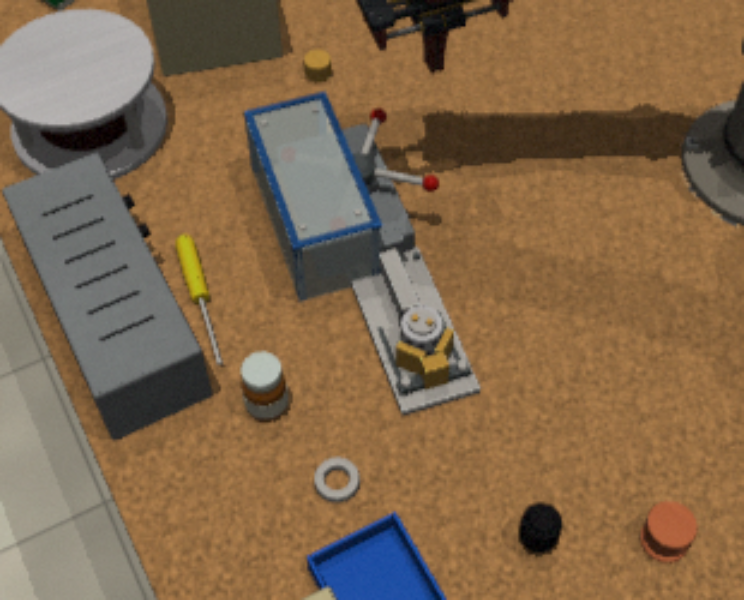

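The head is in the V at (422,325), with the nose against it and the bystanders in place. But the balls show the handle came back about 3.7° after I let go, so I'll push again and check the stiffness.

```bash
python3 -c "
from h import *
tq(236); path([(236.6,10,.13),(236.6,10,.073),(236.6,2,.073)])"
```

```text
t 21.6 pos [ 0.411  -0.2223  0.1935] F [-0.9 -0.6  0.1] M [-0.12  0.02  0.04] w 0.0003
finger [-115.   -40.3] contact [-101.5  -50.3] T -0.038
spoke angle est 209.13164463911022
twist 0.015
236.6 10 0.13 [54.9, -4.0, 62.8]
236.6 10 0.073 [55.7, -2.8, 119.8]
236.6 2 0.073 [62.3, 1.7, 119.6]
```

Request:
drive_tool:
  increments:
    - [[25,-3,25,0,255],[54.9,-4,50,0,255],[54.9,-4,62,0,255],[55,-4,90,0,255],[55,-3,119,0,255],[55,-3,119,0,255],[55,-3,119,0,255]]

```text
clock: 22.18
position: [0.4634, -0.2245, 0.0729]
eef_rot: [[0.989, -0.15, -0.014], [-0.149, -0.988, 0.025], [-0.018, -0.022, -1.0]]
contact_force: [0.3, 0.3, 0.4]
grip_width: 0.0005
```

```bash
python3 -c "
from h import *
tq(237); look(); path([(236.6,10,.073),(236.6,4,.073),(236.6,2,.073),(236.6,0,.073),(236.6,-2,.073)])"
```

```text
t 22.18 pos [ 0.4634 -0.2245  0.0729] F [0.3 0.3 0.4] M [ 0.01  0.   -0.01] w 0.0005
finger [-62.9 -33.8] contact [-49.4 -43.8] T 0.005
spoke angle est 226.37695003219943
scene [np.float64(146.3)] [array([0.5729, 0.036 , 0.0421]), array([0.5687, 0.0365, 0.0139])]
top [np.float64(146.9)] [array([0.5725, 0.0338, 0.0421]), array([0.5661, 0.0351, 0.0058])]
twist 0.015
236.6 10 0.073 [0.4, 0.3, 1.3]
236.6 4 0.073 [5.3, 3.7, 1.1]
236.6 2 0.073 [7.0, 4.8, 1.1]
236.6 0 0.073 [8.6, 5.9, 1.1]
236.6 -2 0.073 [10.3, 7.0, 1.0]
```

Request:
drive_tool:
  increments:
    - [[5.3,3.7,0,0,255],[8,5.6,0,0,255],[10,6.8,0,0,255],[11,7.5,0,0,255],[11,7.5,0,0,255]]

```text
clock: 23.1
position: [0.474, -0.2333, 0.0737]
eef_rot: [[0.989, -0.149, -0.011], [-0.149, -0.989, 0.025], [-0.015, -0.023, -1.0]]
contact_force: [-2.6, 3.2, 2.3]
grip_width: 0.0004
```

```bash
python3 -c "
from h import *
tq(237); look()"
```

```text
t 23.1 pos [ 0.474  -0.2333  0.0737] F [-2.6  3.2  2.3] M [0.49 0.59 0.04] w 0.0004
finger [-51.  -40.7] contact [-37.5 -50.7] T 0.263
spoke angle est 238.550043436201
scene [np.float64(146.5)] [array([0.5743, 0.0364, 0.0427]), array([0.5713, 0.0333, 0.0096])]
top [np.float64(146.8)] [array([ 0.4555,  0.3749, -0.0024]), array([0.5644, 0.0378, 0.012 ])]
```

Request:
drive_tool:
  increments:
    - [[1.2,0.7,0,0,255],[1.7,1,0,0,255],[1.7,1,0,0,255]]

```text
clock: 23.85
position: [0.4748, -0.234, 0.0736]
eef_rot: [[0.989, -0.149, -0.012], [-0.149, -0.989, 0.026], [-0.016, -0.024, -1.0]]
contact_force: [-4.9, 4.9, 5.3]
grip_width: 0.0
```

```bash
python3 -c "
from h import *
tq(237); look()"
```

```text
t 23.85 pos [ 0.4748 -0.234   0.0736] F [-4.9  4.9  5.3] M [0.93 1.21 0.  ] w 0.0
finger [-50.1 -41.3] contact [-36.6 -51.3] T 0.44
spoke angle est 239.53016192112753
scene [np.float64(147.0)] [array([0.5743, 0.0362, 0.04  ]), array([0.5698, 0.035 , 0.0115])]
top [np.float64(147.3)] [array([0.568 , 0.038 , 0.0421]), array([0.5684, 0.0396, 0.0083])]
```

Request:
drive_tool:
  increments:
    - [[1.5,0.9,0,0,255],[2.2,1.3,0,0,255],[2.2,1.3,0,0,255]]

```text
clock: 24.6
position: [0.4755, -0.2348, 0.0734]
eef_rot: [[0.989, -0.149, -0.015], [-0.149, -0.988, 0.028], [-0.019, -0.025, -1.0]]
contact_force: [-6.4, 4.9, 6.5]
grip_width: 0.0001
```

```bash
python3 -c "
from h import *
tq(237); look()"
```

```text
t 24.6 pos [ 0.4755 -0.2348  0.0734] F [-6.4  4.9  6.5] M [ 1.08  1.38 -0.02] w 0.0001
finger [-49.2 -41.9] contact [-35.7 -51.9] T 0.502
spoke angle est 240.45724424282736
scene [np.float64(147.8)] [array([0.5707, 0.0371, 0.041 ]), array([0.5696, 0.0375, 0.0093])]
top [np.float64(148.1)] [array([0.5686, 0.0358, 0.0418]), array([0.5692, 0.0394, 0.0093])]
```

Request:
drive_tool:
  increments:
    - [[1.7,1,0,0,255],[2.6,1.5,0,0,255],[2.6,1.5,0,0,255]]

```text
clock: 25.35
position: [0.4764, -0.2356, 0.0733]
eef_rot: [[0.989, -0.149, -0.018], [-0.149, -0.988, 0.03], [-0.022, -0.027, -0.999]]
contact_force: [-7.1, 6.2, 7.4]
grip_width: 0.0003
```

```bash
python3 -c "
from h import *
tq(238); look()"
```

```text
t 25.35 pos [ 0.4764 -0.2356  0.0733] F [-7.1  6.2  7.4] M [1.29 1.62 0.01] w 0.0003
finger [-48.2 -42.6] contact [-34.7 -52.6] T 0.595
spoke angle est 241.55045865828873
scene [np.float64(148.8)] [array([0.5761, 0.0371, 0.042 ]), array([ 7.811e-01, -1.615e-01, -1.000e-04])]
top [np.float64(149.3)] [array([0.5698, 0.035 , 0.0429]), array([0.5667, 0.0389, 0.0103])]
```

Request:
drive_tool:
  increments:
    - [[1.7,1,0,0,255],[2.8,1.6,0,0,255],[2.8,1.6,0,0,255]]

```text
clock: 26.1
position: [0.4771, -0.2361, 0.0729]
eef_rot: [[0.989, -0.149, -0.021], [-0.148, -0.988, 0.033], [-0.026, -0.03, -0.999]]
contact_force: [-7.4, 7.0, 8.1]
grip_width: 0.0009
```

```bash
python3 -c "
from h import *
tq(238); look()"
```

```text
t 26.1 pos [ 0.4771 -0.2361  0.0729] F [-7.4  7.   8.1] M [ 1.45  1.83 -0.  ] w 0.0009
finger [-47.5 -43. ] contact [-34. -53.] T 0.645
spoke angle est 242.32629402391183
scene [np.float64(149.5)] [array([0.5716, 0.0335, 0.0409]), array([0.5707, 0.0368, 0.0122])]
top [np.float64(149.9)] [array([0.5718, 0.0331, 0.0415]), array([0.5688, 0.0377, 0.0077])]
```

Request:
drive_tool:
  increments:
    - [[1.7,1,0,0,255],[2.9,1.7,0,0,255],[3.2,1.8,0,0,255]]

```text
clock: 26.85
position: [0.4777, -0.2366, 0.0725]
eef_rot: [[0.988, -0.149, -0.026], [-0.148, -0.988, 0.037], [-0.031, -0.033, -0.999]]
contact_force: [-9.8, 8.4, 10.2]
grip_width: 0.0007
```

```bash
python3 -c "
from h import *
tq(238); look()"
```

```text
t 26.85 pos [ 0.4777 -0.2366  0.0725] F [-9.8  8.4 10.2] M [ 1.67  2.13 -0.02] w 0.0007
finger [-46.8 -43.4] contact [-33.3 -53.4] T 0.813
spoke angle est 243.07839246362613
scene [np.float64(150.1)] [array([0.4489, 0.3732, 0.0043]), array([0.5709, 0.0361, 0.0099])]
top [np.float64(150.7)] [array([0.5717, 0.0349, 0.0403]), array([0.5677, 0.0373, 0.0133])]
```

Request:
drive_tool:
  increments:
    - [[1.5,0.9,0,0,255],[1.0,0.6,0,0,255],[0.6,0.3,0,0,255],[0.2,0.1,0,0,255],[-0.2,-0.1,0,0,255],[-0.2,-0.1,0,0,255]]

```text
clock: 27.85
position: [0.4773, -0.2363, 0.0725]
eef_rot: [[0.989, -0.149, -0.026], [-0.148, -0.988, 0.037], [-0.031, -0.033, -0.999]]
contact_force: [-3.3, 3.6, 2.1]
grip_width: 0.0006
```

```bash
python3 -c "
from h import *
tq(238); look()"
```

```text
t 27.85 pos [ 0.4773 -0.2363  0.0725] F [-3.3  3.6  2.1] M [ 0.69  0.79 -0.03] w 0.0006
finger [-47.2 -43.1] contact [-33.7 -53.1] T 0.306
spoke angle est 242.606737643531
scene [np.float64(149.9)] [array([0.5719, 0.0356, 0.0419]), array([0.5723, 0.0343, 0.011 ])]
top [np.float64(150.6)] [array([0.5729, 0.0355, 0.0412]), array([0.5697, 0.0401, 0.0098])]
```

Request:
drive_tool:
  increments:
    - [[-0.2,-0.1,0,0,255],[-0.4,-0.2,0,0,255],[-0.6,-0.3,0,0,255],[-0.6,-0.3,0,0,255]]

```text
clock: 28.68
position: [0.477, -0.2361, 0.0726]
eef_rot: [[0.989, -0.149, -0.025], [-0.148, -0.988, 0.037], [-0.031, -0.033, -0.999]]
contact_force: [-2.7, 2.2, 1.8]
grip_width: 0.0004
```

```bash
python3 -c "
from h import *
tq(238); look()"
```

```text
t 28.68 pos [ 0.477  -0.2361  0.0726] F [-2.7  2.2  1.8] M [0.48 0.54 0.05] w 0.0004
finger [-47.6 -43. ] contact [-34.1 -53. ] T 0.219
spoke angle est 242.25703427881146
scene [np.float64(149.6)] [array([0.5746, 0.0376, 0.0407]), array([0.5695, 0.0356, 0.01  ])]
top [np.float64(150.3)] [array([0.5685, 0.035 , 0.0429]), array([0.5665, 0.0351, 0.0087])]
```

Request:
drive_tool:
  increments:
    - [[-0.2,-0.1,0,0,255],[-0.4,-0.2,0,0,255],[-0.6,-0.3,0,0,255],[-0.8,-0.4,0,0,255],[-0.8,-0.4,0,0,255]]

```text
clock: 29.6
position: [0.4763, -0.2355, 0.0726]
eef_rot: [[0.989, -0.149, -0.025], [-0.148, -0.988, 0.037], [-0.031, -0.033, -0.999]]
contact_force: [-0.6, 1.8, 1.0]
grip_width: 0.0006
```

```bash
python3 -c "
from h import *
tq(238); look()"
```

```text
t 29.6 pos [ 0.4763 -0.2355  0.0726] F [-0.6  1.8  1. ] M [0.41 0.29 0.07] w 0.0006
finger [-48.4 -42.5] contact [-34.9 -52.5] T 0.105
spoke angle est 241.41240507233186
scene [np.float64(149.5)] [array([0.5724, 0.0348, 0.0413]), array([0.5701, 0.0367, 0.014 ])]
top [np.float64(149.7)] [array([0.572 , 0.0321, 0.04  ]), array([0.5714, 0.0376, 0.0113])]
```

Request:
drive_tool:
  increments:
    - [[-0.2,-0.1,0,0,255],[-0.4,-0.2,0,0,255],[-0.6,-0.3,0,0,255],[-0.8,-0.4,0,0,255],[-1,-0.5,0,0,255],[-1.2,-0.6,0,0,255],[-1.4,-0.7,0,0,255],[-1.6,-0.8,0,0,255]]

```text
clock: 30.77
position: [0.4748, -0.2347, 0.0728]
eef_rot: [[0.988, -0.149, -0.025], [-0.148, -0.988, 0.037], [-0.03, -0.032, -0.999]]
contact_force: [-0.1, -0.1, -0.1]
grip_width: 0.0005
```

```bash
python3 -c "
from h import *
tq(238); look()"
```

```text
t 30.77 pos [ 0.4748 -0.2347  0.0728] F [-0.1 -0.1 -0.1] M [0.04 0.1  0.  ] w 0.0005
finger [-50. -42.] contact [-36.5 -52. ] T 0.003
spoke angle est 239.9331255629739
scene [np.float64(148.1)] [array([0.5713, 0.0339, 0.0414]), array([0.5725, 0.039 , 0.0137])]
top [np.float64(148.8)] [array([0.5694, 0.0344, 0.0429]), array([ 0.7549,  0.2935, -0.0015])]
```

Request:
drive_tool:
  increments:
    - [[-0.5,-0.3,0,0,255],[-1,-0.6,0,0,255],[-1.5,-0.9,0,0,255],[-2.5,-1.5,0,0,255],[-5,-3,0,0,255],[-9,-5,0,0,255],[-12,-7,0,0,255],[-12,-7,0,0,255]]

```text
clock: 31.93
position: [0.463, -0.2251, 0.0732]
eef_rot: [[0.989, -0.149, -0.026], [-0.148, -0.988, 0.038], [-0.032, -0.033, -0.999]]
contact_force: [-0.1, -0.6, -0.2]
grip_width: 0.0006
```

```bash
python3 -c "
from h import *
tq(238); look()"
```

```text
t 31.93 pos [ 0.463  -0.2251  0.0732] F [-0.1 -0.6 -0.2] M [-0.12  0.04  0.  ] w 0.0006
finger [-63.2 -34.5] contact [-49.7 -44.5] T -0.027
spoke angle est 226.5690503954035
scene [np.float64(148.0)] [array([0.5737, 0.0349, 0.0428]), array([0.5687, 0.0379, 0.0108])]
top [np.float64(148.0)] [array([0.5736, 0.0362, 0.0429]), array([0.5702, 0.0392, 0.0082])]
```

The handle now rests near 148°, about 0.53 N m by the torque readings. That is close to the loose limit, so I'll give it one more small push and an even slower release.

Request:
drive_tool:
  increments:
    - [[4,2.6,0,0,255],[8,5.3,0,0,255],[11,7.2,0,0,255],[12,7.9,0,0,255],[12.6,8.3,0,0,255],[13.2,8.7,0,0,255],[13.2,8.7,0,0,255]]

```text
clock: 33.02
position: [0.4744, -0.2353, 0.0723]
eef_rot: [[0.988, -0.149, -0.028], [-0.148, -0.988, 0.039], [-0.034, -0.035, -0.999]]
contact_force: [-4.5, 4.1, 5.2]
grip_width: 0.0002
```

```bash
python3 -c "
from h import *
tq(238); look()"
```

```text
t 33.02 pos [ 0.4744 -0.2353  0.0723] F [-4.5  4.1  5.2] M [ 0.82  1.04 -0.05] w 0.0002
finger [-50.3 -42.6] contact [-36.8 -52.6] T 0.389
spoke angle est 239.97798994542347
scene [np.float64(147.9)] [array([0.5683, 0.0365, 0.0408]), array([0.5718, 0.0372, 0.0119])]
top [np.float64(148.1)] [array([0.5722, 0.0348, 0.0428]), array([0.5675, 0.0359, 0.0067])]
```

Request:
drive_tool:
  increments:
    - [[1.2,0.7,0,0,255],[2,1.2,0,0,255],[2.2,1.3,0,0,255]]

```text
clock: 33.77
position: [0.4746, -0.2353, 0.0719]
eef_rot: [[0.988, -0.149, -0.032], [-0.147, -0.988, 0.042], [-0.038, -0.037, -0.999]]
contact_force: [-6.4, 5.6, 7.2]
grip_width: 0.0005
```

```bash
python3 -c "
from h import *
tq(238); look()"
```

```text
t 33.77 pos [ 0.4746 -0.2353  0.0719] F [-6.4  5.6  7.2] M [ 1.1   1.38 -0.02] w 0.0005
finger [-50.1 -42.6] contact [-36.6 -52.6] T 0.547
spoke angle est 240.06814767012185
scene [np.float64(148.0)] [array([0.5754, 0.0337, 0.0428]), array([0.5695, 0.0368, 0.0093])]
top [np.float64(148.1)] [array([0.5708, 0.0338, 0.0434]), array([0.567 , 0.0363, 0.0071])]
```

Request:
drive_tool:
  increments:
    - [[1.7,1,0,0,255],[2.6,1.5,0,0,255],[2.6,1.5,0,0,255]]

```text
clock: 34.52
position: [0.4748, -0.2354, 0.0713]
eef_rot: [[0.988, -0.149, -0.036], [-0.147, -0.988, 0.046], [-0.043, -0.04, -0.998]]
contact_force: [-4.9, 5.1, 7.1]
grip_width: 0.0008
```

```bash
python3 -c "
from h import *
tq(239); look()"
```

```text
t 34.52 pos [ 0.4748 -0.2354  0.0713] F [-4.9  5.1  7.1] M [ 1.13  1.43 -0.01] w 0.0008
finger [-49.8 -42.7] contact [-36.3 -52.7] T 0.455
spoke angle est 240.33009742209538
scene [np.float64(148.2)] [array([0.5743, 0.0367, 0.0449]), array([0.57  , 0.0369, 0.0085])]
top [np.float64(148.5)] [array([0.5696, 0.034 , 0.0446]), array([0.5689, 0.0391, 0.0098])]
```

Request:
drive_tool:
  increments:
    - [[2,1.2,0,0,255],[3.2,1.8,0,0,255],[3.6,2,0,0,255]]

```text
clock: 35.27
position: [0.4755, -0.236, 0.0707]
eef_rot: [[0.988, -0.149, -0.042], [-0.147, -0.988, 0.05], [-0.048, -0.043, -0.998]]
contact_force: [-8.1, 6.6, 9.1]
grip_width: -0.0
```

```bash
python3 -c "
from h import *
tq(239); look()"
```

```text
t 35.27 pos [ 0.4755 -0.236   0.0707] F [-8.1  6.6  9.1] M [ 1.42  1.83 -0.04] w -0.0
finger [-49.1 -43.1] contact [-35.6 -53.1] T 0.662
spoke angle est 241.126840282125
scene [np.float64(148.8)] [array([0.5732, 0.0363, 0.044 ]), array([0.5692, 0.0354, 0.0098])]
top [np.float64(149.4)] [array([0.5702, 0.0344, 0.0423]), array([0.567 , 0.0362, 0.0101])]
```

Request:
drive_tool:
  increments:
    - [[2.4,1.4,0,0,255],[2,1.2,0,0,255],[1.6,0.9,0,0,255],[1.2,0.7,0,0,255],[0.8,0.5,0,0,255],[0.5,0.3,0,0,255],[0.2,0.1,0,0,255],[0,0,0,0,255]]

```text
clock: 36.43
position: [0.4751, -0.2355, 0.0704]
eef_rot: [[0.988, -0.148, -0.042], [-0.146, -0.988, 0.05], [-0.049, -0.044, -0.998]]
contact_force: [-3.1, 3.5, -1.1]
grip_width: 0.0004
```

Request:
drive_tool:
  increments:
    - [[0,0,0,0,255],[-0.2,-0.1,0,0,255],[-0.3,-0.2,0,0,255],[-0.4,-0.2,0,0,255],[-0.5,-0.3,0,0,255],[-0.6,-0.3,0,0,255],[-0.7,-0.4,0,0,255],[-0.8,-0.4,0,0,255]]

```text
clock: 37.1
position: [0.4748, -0.2354, 0.0706]
eef_rot: [[0.988, -0.149, -0.041], [-0.146, -0.988, 0.05], [-0.048, -0.043, -0.998]]
contact_force: [-0.7, 1.7, -0.7]
grip_width: 0.0006
```

```bash
python3 -c "
from h import *
tq(239); look()"
```

```text
t 37.1 pos [ 0.4748 -0.2354  0.0706] F [-0.7  1.7 -0.7] M [0.2  0.17 0.03] w 0.0006
finger [-49.9 -42.7] contact [-36.4 -52.7] T 0.11
spoke angle est 240.26950935877898
scene [np.float64(148.6)] [array([0.574, 0.034, 0.042]), array([0.5706, 0.0376, 0.0087])]
top [np.float64(149.3)] [array([0.5711, 0.0358, 0.0423]), array([0.5659, 0.0376, 0.0079])]
```

Request:
drive_tool:
  increments:
    - [[-0.2,-0.1,0,0,255],[-0.4,-0.2,0,0,255],[-0.6,-0.3,0,0,255],[-0.8,-0.5,0,0,255],[-1,-0.6,0,0,255],[-1.2,-0.7,0,0,255],[-1.5,-0.9,0,0,255],[-2,-1.2,0,0,255]]

```text
clock: 38.27
position: [0.4729, -0.2339, 0.0708]
eef_rot: [[0.988, -0.149, -0.041], [-0.147, -0.988, 0.05], [-0.048, -0.043, -0.998]]
contact_force: [-0.2, -0.3, 0.4]
grip_width: 0.0005
```

Request:
drive_tool:
  increments:
    - [[-1.5,-0.9,0,0,255],[-4,-2.4,0,0,255],[-8,-4.8,0,0,255],[-12,-7,0,0,255],[-13,-7,0,0,255],[-14,-7,-15,0,255],[-15,-7,-50,0,255],[-20,-7,-85,0,255]]

```text
clock: 38.93
position: [0.4569, -0.2278, 0.1571]
eef_rot: [[0.988, -0.148, -0.044], [-0.146, -0.988, 0.05], [-0.051, -0.043, -0.998]]
contact_force: [1.5, -0.0, -0.7]
grip_width: 0.0002
```

Request:
drive_tool:
  increments:
    - [[-10,0,-30,0,255],[-30,0,-60,0,255],[-60,0,-80,0,255],[-60,0,-80,0,255]]

```text
clock: 39.27
position: [0.3987, -0.2245, 0.2437]
eef_rot: [[0.988, -0.152, -0.039], [-0.15, -0.987, 0.051], [-0.046, -0.044, -0.998]]
contact_force: [-0.6, 0.7, -0.8]
grip_width: 0.0005
```

```bash
python3 - <<'E'
from h import *
tq(239); look(); look()
p=vision.grab_frame("scene");save(p,"s6.png",(170,80,480,330),2.4)
E
```

```text
t 39.27 pos [ 0.3987 -0.2245  0.2437] F [-0.6  0.7 -0.8] M [-0.08  0.03  0.05] w 0.0005
finger [-126.7  -44.4] contact [-113.2  -54.4] T 0.105
spoke angle est 208.18397917164242
scene [np.float64(238.4), np.float64(147.4)] [array([0.575 , 0.0346, 0.0437]), array([0.5692, 0.0384, 0.0096])]
top [np.float64(148.2)] [array([0.5724, 0.0338, 0.0415]), array([0.569 , 0.0406, 0.012 ])]
scene [np.float64(238.5), np.float64(147.2)] [array([0.5767, 0.0356, 0.044 ]), array([0.5726, 0.0361, 0.0141])]
top [np.float64(148.2)] [array([0.5699, 0.0362, 0.0412]), array([0.5666, 0.0352, 0.0105])]
```

View pics/s6.png

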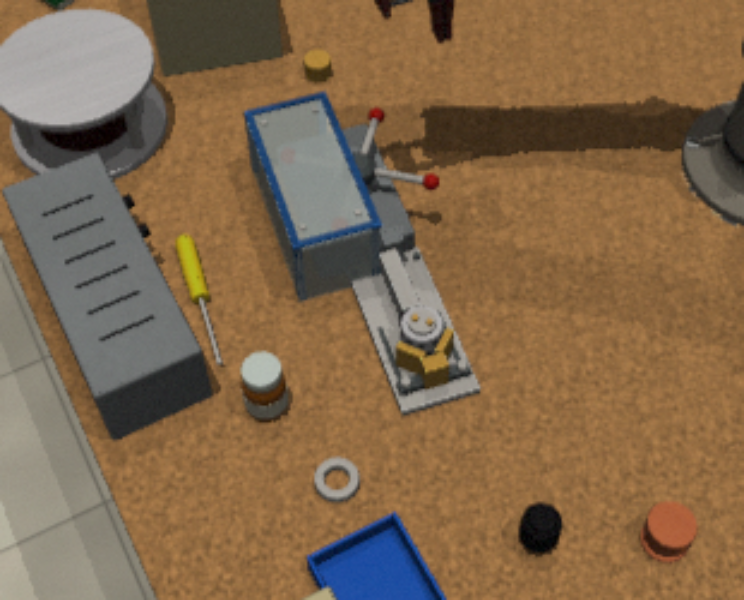

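The final picture shows the head upright in the V at (422,325), the ram behind it, the bystanders unmoved and the gripper clear. Slow releases end at about 148° (147.3–148.2°), which is as much as the handle's own drag will hold. Handing in.

```bash
python3 -c "
from h import *
print(robot.finish_job()); st()"
```

```text
the job is handed in; nothing more can be done
None
the job is handed in; nothing more can be done
```

The microscope head is clamped upright, home in the brass V, and I handed the job in at about 39 s with the arm clear. The grip left on it is lighter than I wanted: I estimate about 0.53–0.6 N m at rest, just under the 0.65–0.95 N m snug band but above the 0.5 N m loose limit.

- **Placing:** I stood the head on the bed about 33 mm in front of the V, released it, then pushed two spokes counterclockwise in turn, about 3.6 rad in all. The handle went distinctly stiff, and the highest torque I worked out at a reading was 0.81 N m, against the 1.3 N m crush limit.
- **Handle springing back:** After the first release the handle turned back about 3.7°. I pushed it up again twice (to 0.81, then 0.66 N m) and let go slowly. Both times it settled at about 148°, which seems to be the most its own drag can hold.
- **Last checks:** The networks put the head within about 5 mm of the V's home position. In the last picture the bystanders in view looked unmoved. The torques come from wrist force and estimated contact geometry, so they are good to about 0.05 N m.

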